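# Park the broad tamper in its slotted rack

### The job

Put the wooden tamper with the broad foot away in the slotted rack: slide it in through the open end, its foot beneath the two lips and its neck between them, until the foot is home against the back board. Leave it standing upright there on the rack's base and let go; leave the narrow-footed tamper standing where it is.

Things in the scene. Friction and masses are not known exactly. Their poses are not given: they have to be found in the camera images.
- broad_tamper: Turned wooden tamper, loose, upright on its foot, 132 mm tall, round (yaw is no matter), 0.15 to 0.3 kg. Foot: disc 64 mm across, 16 mm thick, tapering to 25 mm across at 27 mm height; neck 22 mm across from 34 to 64 mm height; grip: straight cylinder 35 mm across from 84 to 120 mm height, domed above. Origin: centre of the foot's underside, z up.
- narrow_tamper: A second tamper of the same wood, height, neck and grip, but with a foot only 42 mm across. Not to be moved. Origin: centre of its underside. Both tampers stand to the left of the rack, one nearer the robot and one farther; which is which varies.
- rack: Low wooden rack fixed to the table, 150 mm long (x), 116 wide (y), 52 high. Open at its -x end, roughly towards the robot; back board at +x. Base 6 mm thick, side walls 92 mm apart inside. Two lips overhang the lane, undersides 42 mm and tops 52 mm above the table; the slot between them is 44 mm wide, too narrow for the broad foot. Origin: centre of underside, x along the slot to the back board.
- rack_mouth (a point): Middle of the rack's open end, on the edge of the base's upper face, 6 mm above the table (rack x = -75 mm, y = 0).
- rack_home (a point): Point on the base's upper face, 6 mm above the table, where the middle of the broad foot's underside lies when the foot touches the back board (rack x = +31 mm, y = 0). Axes as the rack's.
There are look-alikes about, which are no part of the job. Leave any green look-alike of the broad_tamper alone.

How it is judged:
At the end, for the whole second after the job is handed in: The broad-footed tamper stands upright (within 0.1 rad) and still on the rack's base, its foot under both lips and no more than 15 mm short of the back board (x of broad_tamper in the frame of rack_home between -0.015 and 0.006 m and y of broad_tamper in the frame of rack_home between -0.018 and 0.018 m and z of broad_tamper in the frame of rack_home between -0.005 and 0.006 m and angle between broad_tamper's own z axis and vertical below 0.1 rad and linear speed of broad_tamper below 0.02 m/s); the robot touches nothing.
It fails at once if the narrow-footed tamper is moved more than 30 mm or knocked over (distance of narrow_tamper from where it was at the start of the episode above 0.03 m or angle between narrow_tamper's own z axis and vertical above 0.35 rad).
It also fails if it takes over 35 s, if anything falls off the work surface, if the arm or the gripper's body presses on something with over 40 N, if the wrist force passes 120 N, or if a joint passes its speed limit or range.

### The arm

A 6-joint arm with a two-finger parallel gripper is mounted at the origin on the work surface; the furniture and walls round the work are solid. World frame = base frame: x ahead of the robot, y to its left, z up, the work surface at z = 0. Lengths are in m, angles in rad, forces in N, time in s.
With the tool pointing down it reaches from about 0.3 to 0.875 m from the base axis. Payload 6.4 kg.
Tool frame: the origin (TCP) lies midway between the tips of the shut fingers; the grasp point (between the pads) lies 19 mm behind it (tcp_to_grasp is the distance from the TCP to the grasp point, in m); z points along the fingers, y is the line along which they close (so a half turn about z gives the same grasp; the last joint's range is limited). The gripper opens to 85 mm and grips with 20 to 120 N. Pads are 22 mm wide; open, the fingers measure 114 mm over their backs; the gripper's body (76 mm by 85 mm) begins 54 mm behind the grasp point. The pads swing forward as they close: fully open they stand 13 mm farther back than shut.
Start: joints at [-1.483, 0.181, 1.607, -0, 1.354, -0.206], TCP at [0.167, -0.55, 0.231] pointing down, gripper open.
Joint ranges: [-2.99, 2.99], [-0.89, 2.07], [0.3, 2.58], [-1.14, 4.28], [0, 2.63], [-3.12, 3.12]. Speed limits (rad/s): [2.57, 2.57, 3.01, 3.14, 3.14, 3.14].

### API

Orientations are given as [roll, pitch, yaw] about the fixed x, y, z axes, in that order (R = Rz(yaw) Ry(pitch) Rx(roll)).
In Python, from cell import * gives the robot as it stands. The module is installed in compiled form; this text tells all that it offers.
- The arm moves only by the tool drive_tool, never from a script. Its argument "motion" is a list of rows, each a list of 7 numbers: the turn, a rotation vector about the world's x, y, z in rad, then the shift along the world's x, y, z in m, then the closure, from -1 (fully open) to 1 (shut). In form: [[wx, wy, wz, dx, dy, dz, claw], ...]. A call has 1 to 8 rows; each row is the pose to reach, as a shift and turn from the pose commanded when the call began; what a row does not reach only later rows make up. A row lasts 1/12 s, in which the tool goes at most 41.7 mm and 7.16 degrees, less where a joint would pass 70% of its speed; a pose out of reach is approached as far as the arm can. A call with a gripper value outside its range is refused whole. The fingers move at their own pace and stop on an object; "squeeze" is the grip in N (left out, the last holds). Time passes only in rows, so rows that repeat a pose let the fingers close. It gives the time, the measured TCP pose, the force, the opening and the grip force at its end, in the units of the state.
- state(): the state, without advancing time (a new reading comes with each control period).
- grab_frame(name): name is "side" or "top"; returns a dict with "frame" (480x640x3 uint8, red, green, blue), "K" (3x3 intrinsics, pixels), "world_from_camera" (4x4, takes a point from camera to world coordinates). Camera axes: x right, y down, z forward; pixel columns grow to the right and rows downward; lengths in m; the calibration is good to about 2 mm. A picture is of the moment at which its call begins. There is no depth.
- close_job(): hands the job in; it is judged then, once.
The state is a dict: "clock": time; "joint_positions": joint angles; "qvel": joint speeds; "effort": joint torques, N m; "tool_pos": TCP position; "eef_rot": TCP orientation; "ft_force": force on the tool from outside, world axes, zero at the start; "torque": the same for the moment, N m; "gripper_width": finger opening in m; "gripper_force": force on a finger pad.
Only numpy, scipy, OpenCV 4.12 (cv2) and the standard library are available. Lean on these libraries where they do the work, as an engineer would, in place of code of your own. Each camera call takes 0.05 s, during which the arm holds its last target. There are 200 camera calls.

## Working session

There is one attempt and no reset: what is moved stays moved. The work goes in short steps, Python scripts to look and compute and a tool call to move; the robot and the scene stay as the last step left them, time stands still between calls to the robot, and variables do not carry over. Pictures are saved under pics/ and viewed, at most 10 in all, crops included, and the job is handed in when it is done.

Besides the shell and the picture viewer there is one more tool, called after "Call:" in YAML: its name, and indented under it one key for each argument. drive_tool: Moves the arm, as the interface text tells. Its arguments: {"type":"object","properties":{"motion":{"type":"array","items":{"type":"array","items":{"type":"number"}}},"squeeze":{"type":"number"}},"required":["motion"]}

```bash
mkdir -p pics
cat > h.py <<'E'
from cell import *
import numpy as np, cv2
def snap(n,f):
    g=grab_frame(n); cv2.imwrite('pics/'+f,g['frame'][:,:,::-1]); np.savez('pics/'+f[:-4]+'.npz',K=g['K'],T=g['world_from_camera']); return g
def load(f):
    d=np.load('pics/'+f+'.npz'); return d['K'],d['T']
def atz(f,u,v,z):
    K,T=load(f); r=T[:3,:3]@np.linalg.inv(K)@[u,v,1]; o=T[:3,3]; return o+r*(z-o[2])/r[2]
def proj(f,p):
    K,T=load(f); c=T[:3,:3].T@(np.array(p)-T[:3,3]); q=K@c; return q[:2]/q[2]
E
python3 - <<'E'
from h import *
snap('top','t0.png');snap('side','s0.png')
for f in ('t0','s0'): print(load(f))
print(state())
E
```

```text
(array([[477.45149374,   0.        , 323.93566714],
       [  0.        , 477.45149374, 242.3328717 ],
       [  0.        ,   0.        ,   1.        ]]), array([[-0.03153567, -0.97068108,  0.23829338,  0.34917981],
       [-0.99949869,  0.03129547, -0.00479218,  0.27122762],
       [-0.00280583, -0.23832505, -0.97118139,  0.86196817],
       [ 0.        ,  0.        ,  0.        ,  1.        ]]))
(array([[537.71252593,   0.        , 329.6816541 ],
       [  0.        , 537.71252593, 238.74222982],
       [  0.        ,   0.        ,   1.        ]]), array([[-0.71113554, -0.60759436,  0.35371646,  0.24667578],
       [-0.70301392,  0.61997612, -0.34842651,  0.56257556],
       [-0.00759378, -0.49644607, -0.86803435,  0.79805225],
       [ 0.        ,  0.        ,  0.        ,  1.        ]]))
{'clock': 0.1, 'joint_positions': array([-1.48329047e+00,  1.81515617e-01,  1.60790370e+00, -4.05641786e-06,
        1.35381544e+00, -2.06307340e-01]), 'qvel': array([ 0.00094014,  0.00022668, -0.00088672,  0.00124099,  0.00036102,
       -0.00073024]), 'effort': array([ 6.10189563e-04, -4.45876408e+01, -3.52237701e+01, -2.53809703e-04,
        4.13058660e-03, -1.43086157e-05]), 'tool_pos': array([ 0.16648892, -0.54984371,  0.23044885]), 'eef_rot': array([-3.13998456e+00, -3.32504362e-04,  2.93813810e-01]), 'ft_force': array([ 0.47207965, -0.83246973,  0.11288181]), 'torque': array([-0.09958085, -0.01393136, -0.03069517]), 'gripper_force': 0.0, 'gripper_width': 0.08532990617731756}
```

View pics/t0.png

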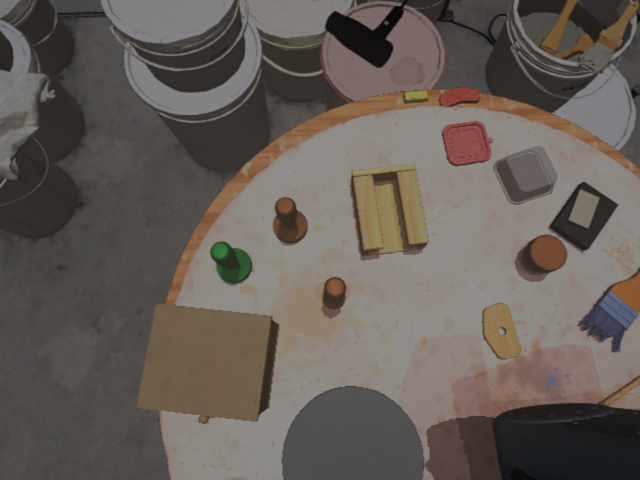

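View pics/s0.png

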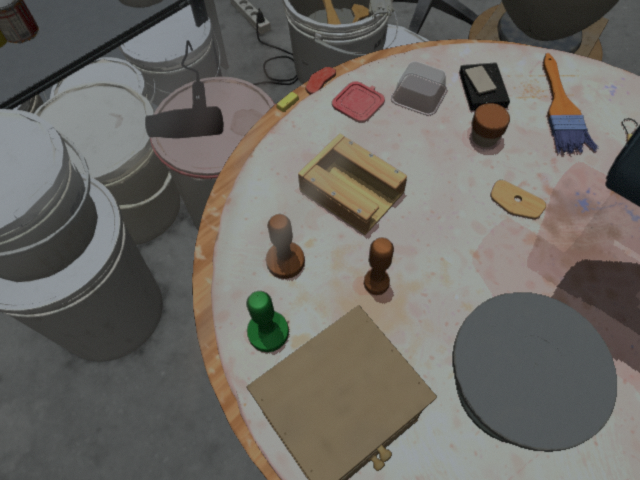

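The top view has the brown broad-footed tamper at (290,225), the narrow one at (335,293), a green look-alike at (233,263), a brown cylinder at (543,253) and the rack at (390,210). In the side view they are at (285,260), (377,285), (268,330), (490,125) and (352,185). By the description I want the brown one with the wide foot, top (290,225), so I'll check it in a close crop.

Run:
```python
import cv2,numpy as np
a=cv2.imread('pics/t0.png')[150:320,255:445]; b=cv2.imread('pics/s0.png')[125:305,245:425]
A=cv2.resize(a,(0,0),fx=4,fy=4,interpolation=3)[:600];cv2.imwrite('pics/c1.png',cv2.resize(a,None,fx=3.5,fy=3.5,interpolation=3))
cv2.imwrite('pics/c2.png',cv2.resize(b,None,fx=3.3333,fy=3.3333,interpolation=3))
```

```text
(no output)
```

View pics/c1.png

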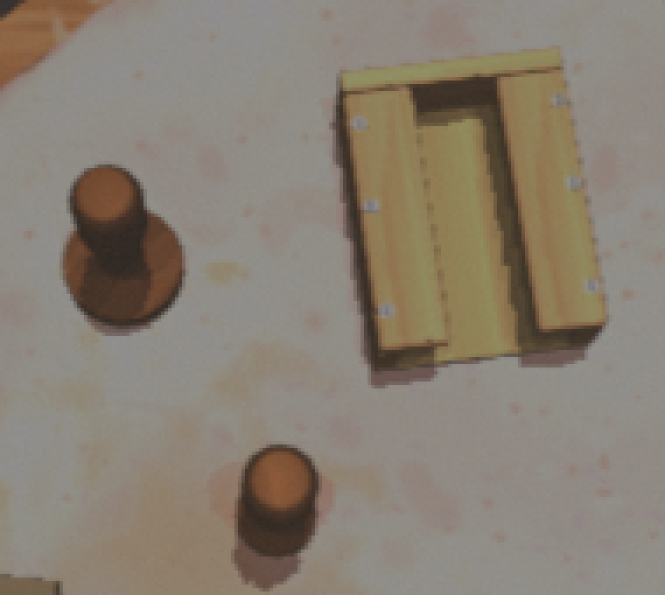

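View pics/c2.png

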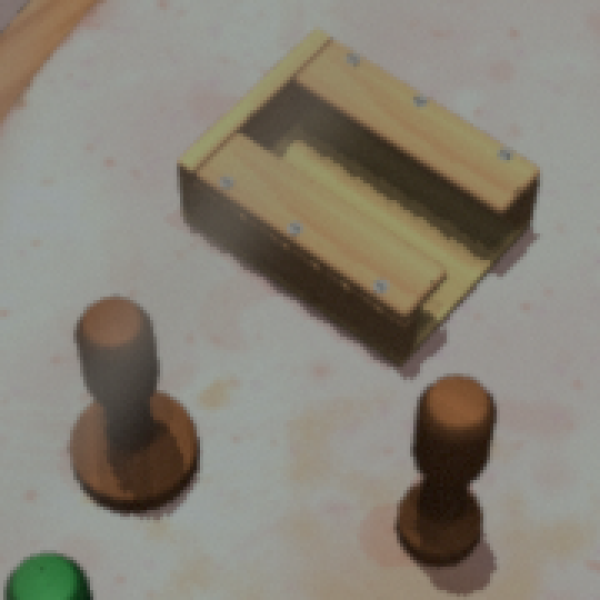

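Confirmed: the brown broad foot's top face is centred at crop (124,262), full (290.4,224.9) in the top view, and the side view agrees. The rack's lip corners and back-board corners are visible in both crops.

Run:
```python
from h import *
T=lambda x,y,z: atz('t0',255+x/3.5,150+y/3.5,z)
S=lambda x,y,z: atz('s0',245+x*.3,125+y*.3,z)
np.set_printoptions(precision=4,suppress=True)
print('broad foot T,S',T(124,262,.016),S(134.5,443,.016),'head',T(107,197,.12),S(115,325,.12))
print('foot width',T(184,262,.016)-T(64,262,.016))
print('narrow head',T(281,485,.12),S(456,405,.12))
print('green T',atz('t0',233.5,266,.016),atz('s0',268,331,.016))
tc={'LnO':(381,349),'LnI':(447,345),'RnI':(539,329),'RnO':(605,323),'Lb':(341,73),'Rb':(560,47),'LfI':(411,87),'RfI':(498,78)}
sc={'LnO':(407,312),'LnI':(446,270),'RnI':(502,210),'RnO':(540,172),'Lb':(179,166),'Rb':(321,30)}
for n,c in (('T',tc),('S',sc)):
    F=T if n=='T' else S
    P={k:F(*v,.052) for k,v in c.items()}
    for k in P: print(n,k,P[k])
    ax=(P['Lb']+P['Rb'])/2-(P['LnO']+P['RnO'])/2
    print('len',np.hypot(*ax[:2]),'yaw',np.arctan2(ax[1],ax[0]),'ctr',((P['Lb']+P['Rb'])/2+(P['LnO']+P['RnO'])/2)/2)
print(state()['tool_pos'])
```

```text
broad foot T,S [0.5919 0.3277 0.016 ] [0.5919 0.3254 0.016 ] head [0.5937 0.3282 0.12  ] [0.5955 0.3227 0.12  ]
foot width [-0.002  -0.0631  0.    ]
narrow head [0.4563 0.2522 0.12  ] [0.4603 0.247  0.12  ]
green T [0.5181 0.4315 0.016 ] [0.5185 0.43   0.016 ]
T LnO [0.5325 0.1982 0.052 ]
T LnI [0.5334 0.1653 0.052 ]
T RnI [0.5401 0.119  0.052 ]
T RnO [0.5422 0.0859 0.052 ]
T Lb [0.6796 0.2114 0.052 ]
T Rb [0.6903 0.097  0.052 ]
T LfI [0.6707 0.1756 0.052 ]
T RfI [0.6742 0.1303 0.052 ]
len 0.14816494136656408 yaw 0.08180035115189703 ctr [0.6111 0.1481 0.052 ]
S LnO [0.5337 0.1934 0.052 ]
S LnI [0.5365 0.1618 0.052 ]
S RnI [0.5406 0.1151 0.052 ]
S RnO [0.5423 0.0836 0.052 ]
S Lb [0.6775 0.2104 0.052 ]
S Rb [0.6883 0.0942 0.052 ]
len 0.1455702990341979 yaw 0.09489390668084641 ctr [0.6105 0.1454 0.052 ]
[ 0.1665 -0.5498  0.2304]
```

Run:
```python
from h import *
from scipy.optimize import least_squares
def tri(a,b):
    r=least_squares(lambda p:np.r_[proj('t0',p)-a,proj('s0',p)-b],[.3,.3,.1]); return r.x.round(3),r.fun.round(1)
print('disc ctr',tri((353,457),(535,365)))
print('box corners',tri((272,317),(362,308)),tri((155,305),(248,391)),tri((258,419),(435,398)))
print('broad',tri((290.4,224.9),(285.4,257.9)))
```

```text
disc ctr (array([0.207, 0.234, 0.108]), array([ 0.7,  2. , -1.8, -0.6]))
box corners (array([0.41 , 0.347, 0.15 ]), array([ 0.7,  1.6, -1.4, -0.6])) (array([0.434, 0.521, 0.152]), array([ 0.6,  1.3, -1. , -0.5])) (array([0.269, 0.369, 0.146]), array([ 0.3,  0.7, -0.6, -0.2]))
broad (array([0.59 , 0.327, 0.022]), array([ 0.1,  0.2, -0.2, -0.1]))
```

Call:
drive_tool:
  motion:
    - [0, 0, 0, 0.02, 0.03, 0.02, -1]
    - [0, 0, 0, 0.05, 0.06, 0.05, -1]
    - [0, 0, 0, 0.08, 0.09, 0.07, -1]
    - [0, 0, 0, 0.11, 0.12, 0.09, -1]
    - [0, 0, 0, 0.14, 0.15, 0.1, -1]
    - [0, 0, 0, 0.17, 0.18, 0.1, -1]
    - [0, 0, 0, 0.2, 0.21, 0.1, -1]
    - [0, 0, 0, 0.23, 0.24, 0.1, -1]

```text
clock: 0.77
tool_pos: [0.3808, -0.3256, 0.3315]
eef_rot: [3.141, -0.0, 0.293]
ft_force: [0.0, -0.1, 0.2]
gripper_width: 0.0852
gripper_force: 0.0
```

Call:
drive_tool:
  motion:
    - [0, 0, 0, 0.02, 0.035, 0, -1]
    - [0, 0, 0, 0.04, 0.07, 0, -1]
    - [0, 0, 0, 0.055, 0.105, 0, -1]
    - [0, 0, 0, 0.07, 0.14, 0, -1]
    - [0, 0, 0, 0.085, 0.175, 0, -1]
    - [0, 0, 0, 0.1, 0.21, 0, -1]
    - [0, 0, 0, 0.11, 0.25, 0, -1]
    - [0, 0, 0, 0.12, 0.29, 0, -1]

```text
clock: 1.43
tool_pos: [0.4998, -0.0352, 0.3306]
eef_rot: [-3.141, 0.001, 0.294]
ft_force: [-0.1, -0.2, 0.5]
gripper_width: 0.0855
gripper_force: 0.0
```

Call:
drive_tool:
  motion:
    - [0, 0, 0, 0.01, 0.04, 0, -1]
    - [0, 0, 0, 0.02, 0.08, 0, -1]
    - [0, 0, 0, 0.03, 0.12, 0, -1]
    - [0, 0, 0, 0.04, 0.16, -0.01, -1]
    - [0, 0, 0, 0.05, 0.2, -0.02, -1]
    - [0, 0, 0, 0.06, 0.24, -0.03, -1]
    - [0, 0, 0, 0.07, 0.28, -0.04, -1]
    - [0, 0, 0, 0.075, 0.32, -0.05, -1]

```text
clock: 2.1
tool_pos: [0.5746, 0.2819, 0.2806]
eef_rot: [3.141, 0.0, 0.294]
ft_force: [0.1, 0.2, 0.1]
gripper_width: 0.0855
gripper_force: 0.0
```

Call:
drive_tool:
  motion:
    - [0, 0, 0, 0.01, 0.03, -0.01, -1]
    - [0, 0, 0, 0.017, 0.045, -0.04, -1]
    - [0, 0, 0, 0.017, 0.045, -0.08, -1]
    - [0, 0, 0, 0.017, 0.045, -0.1, -1]
    - [0, 0, 0, 0.017, 0.045, -0.1, -1]

```text
clock: 2.52
tool_pos: [0.5872, 0.3242, 0.1739]
eef_rot: [3.141, 0.013, 0.295]
ft_force: [-0.7, 0.7, -0.4]
gripper_width: 0.0855
gripper_force: 0.0
```

Run:
```python
from h import *
snap('top','t1.png');snap('side','s1.png')
a=cv2.imread('pics/t1.png')[140:300,200:360]; b=cv2.imread('pics/s1.png')[160:320,210:370]
cv2.imwrite('pics/c3.png',cv2.resize(np.hstack([a,b]),(800,400),interpolation=3))
print(proj('t1',[.592,.327,.132]),proj('s1',[.592,.327,.132]))
```

```text
[285.71985507 204.96909844] [278.2037027  221.41655742]
```

View pics/c3.png

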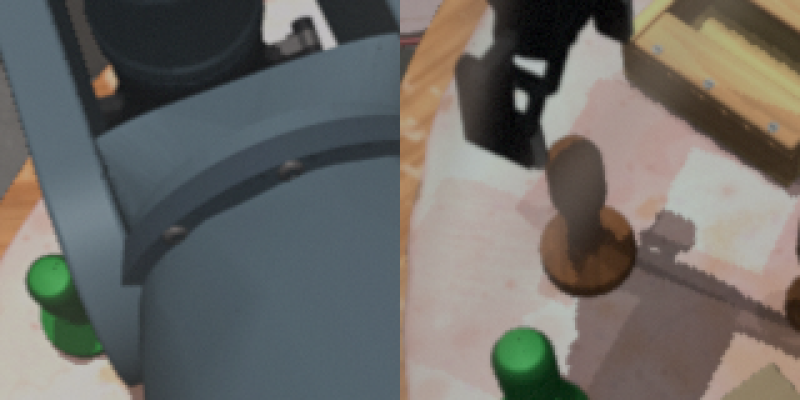

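The top view is blocked by the arm. The side view shows the tamper at (578,180) in the crop, standing just beneath the fingers. I'll check the settled state.

Run:
```python
from h import *
s=state()
for k in s: print(k,np.round(s[k],3))
```

```text
clock 2.617
joint_positions [0.327 0.441 1.379 0.    1.324 1.604]
qvel [-0.008 -0.048 -0.049 -0.     0.001 -0.   ]
effort [ 2.9500e-01 -5.3612e+01 -3.2240e+01  1.2000e-02  2.3000e-02  0.0000e+00]
tool_pos [0.591 0.325 0.181]
eef_rot [3.142e+00 2.000e-03 2.940e-01]
ft_force [0.956 0.778 0.851]
torque [ 0.023 -0.021  0.024]
gripper_force 0.0
gripper_width 0.085
```

Call:
drive_tool:
  motion:
    - [0, 0, 0, 0, 0.001, -0.025, -1]
    - [0, 0, 0, 0, 0.001, -0.05, -1]
    - [0, 0, 0, 0, 0.001, -0.075, -1]
    - [0, 0, 0, 0, 0.001, -0.09, -1]
    - [0, 0, 0, 0, 0.001, -0.097, -1]
    - [0, 0, 0, 0, 0.001, -0.097, -1]
    - [0, 0, 0, 0, 0.001, -0.097, 0]
  squeeze: 40

```text
clock: 3.2
tool_pos: [0.5925, 0.3263, 0.0865]
eef_rot: [-3.141, -0.002, 0.294]
ft_force: [-0.3, 0.5, -0.6]
gripper_width: 0.0754
gripper_force: 0.0
```

Call:
drive_tool:
  motion:
    - [0, 0, 0, 0, 0, 0, 1]
    - [0, 0, 0, 0, 0, 0, 1]
    - [0, 0, 0, 0, 0, 0, 1]
    - [0, 0, 0, 0, 0, 0, 1]
    - [0, 0, 0, 0, 0, 0, 1]
    - [0, 0, 0, 0, 0, 0, 1]
    - [0, 0, 0, 0, 0, 0, 1]
    - [0, 0, 0, 0, 0, 0, 1]

```text
clock: 3.87
tool_pos: [0.5922, 0.3268, 0.0862]
eef_rot: [-3.141, -0.002, 0.294]
ft_force: [-1.1, 2.0, 6.8]
gripper_width: 0.0345
gripper_force: 40.0
```

Call:
drive_tool:
  motion:
    - [0, 0, 0, 0, 0, 0.01, 1]
    - [0, 0, 0, 0, 0, 0.03, 1]
    - [0, 0, 0, 0, 0, 0.055, 1]
    - [0, 0, 0, 0, -0.01, 0.075, 1]
    - [0, 0, 0, -0.01, -0.04, 0.075, 1]
    - [0, 0, 0, -0.02, -0.07, 0.075, 1]
    - [0, 0, 0, -0.03, -0.1, 0.075, 1]
    - [0, 0, 0, -0.04, -0.13, 0.075, 1]
  squeeze: 60

```text
clock: 4.53
tool_pos: [0.5503, 0.1947, 0.1597]
eef_rot: [3.141, 0.001, 0.294]
ft_force: [-0.3, -0.9, -1.4]
gripper_width: 0.0335
gripper_force: 59.8
```

Call:
drive_tool:
  motion:
    - [0, 0, 0, -0.015, -0.025, 0, 1]
    - [0, 0, 0, -0.03, -0.045, 0, 1]
    - [0, 0, 0, -0.045, -0.06, 0, 1]
    - [0, 0, 0, -0.06, -0.06, 0, 1]
    - [0, 0, 0, -0.07, -0.06, 0, 1]
    - [0, 0, 0, -0.072, -0.061, -0.02, 1]
    - [0, 0, 0, -0.072, -0.061, -0.03, 1]
    - [0, 0, 0, -0.072, -0.061, -0.03, 1]

```text
clock: 5.2
tool_pos: [0.4774, 0.1352, 0.1274]
eef_rot: [-3.141, 0.004, 0.294]
ft_force: [-0.6, -0.8, -1.9]
gripper_width: 0.0332
gripper_force: 60.0
```

Run:
```python
from h import *
snap('top','t2.png');snap('side','s2.png')
a=cv2.imread('pics/t2.png')[140:340,250:450]; b=cv2.imread('pics/s2.png')[120:320,230:430]
cv2.imwrite('pics/c4.png',cv2.resize(np.hstack([a,b]),(800,400),interpolation=3))
s=state();print(s['tool_pos'],s['eef_rot'],s['ft_force'])
```

```text
[0.47922749 0.13527032 0.12943359] [-3.14129521e+00  1.28608055e-03  2.94203756e-01] [ 0.11084533 -0.38356776 -1.47303608]
```

View pics/c4.png

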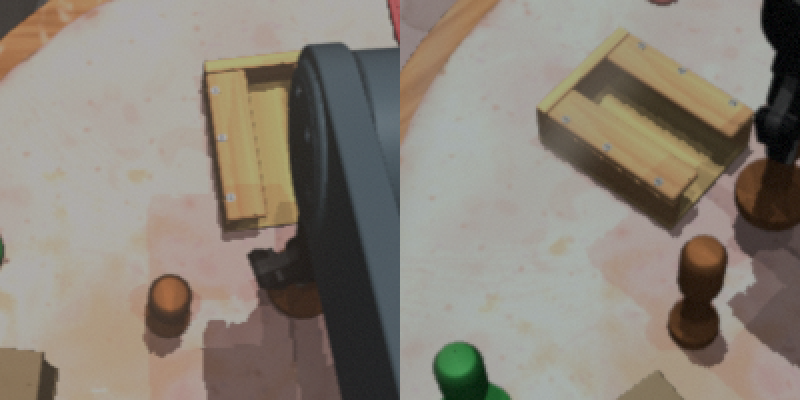

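The tamper hangs upright, its foot at side crop (775,190), just in front of the mouth. The narrow tamper still stands at (697,290). I'll check the predicted foot outline against the picture.

Run:
```python
from h import *
im=cv2.imread('pics/s2.png')
for z,c in ((.043,(0,255,0)),(.059,(255,255,0))):
    p=np.array([proj('s2',[.4792+.032*np.cos(a),.1353+.032*np.sin(a),z]) for a in np.linspace(0,6.283,60)])
    cv2.polylines(im,[np.int32(p*16)],True,c,1,cv2.LINE_AA,4)
R=np.array([[.996,-.088],[.088,.996]]);c0=np.array([.611,.147])
for x,y,z in [(-75,0,6),(31,0,6),(-75,22,52),(65,22,52),(-75,-22,52),(65,-22,52)]:
    q=c0+R@[x/1e3,y/1e3]; u=proj('s2',[*q,z/1e3]); cv2.circle(im,tuple(int(t*16) for t in u),24,(0,0,255),-1,cv2.LINE_AA,4)
cv2.imwrite('pics/c5.png',cv2.resize(im[120:270,290:490],(800,600),interpolation=3))
```

```text
(no output)
```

View pics/c5.png

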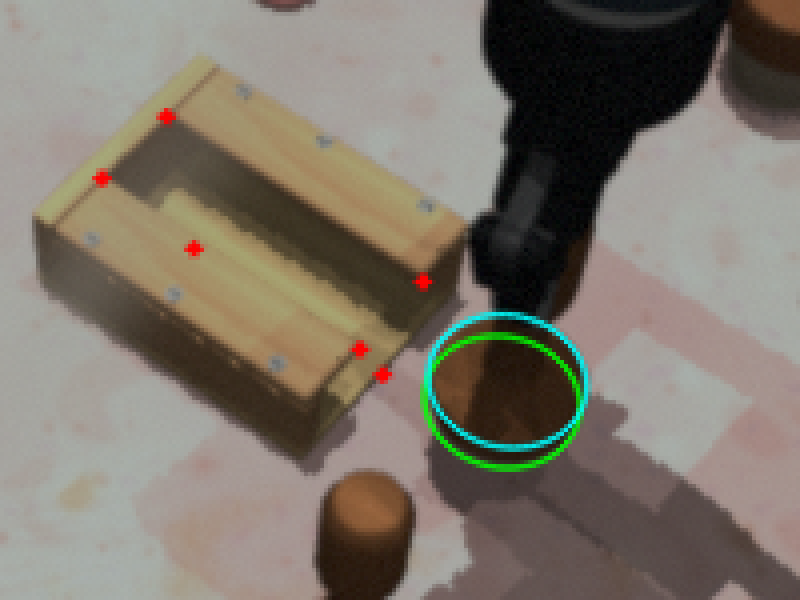

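The overlay fits the foot within about 1 mm, and the rack model is good to about 2 mm. Next I lower the foot to about 8 mm above the table and slide in.

Call:
drive_tool:
  motion:
    - [0, 0, 0, 0, 0, -0.02, 1]
    - [0, 0, 0, 0, 0, -0.034, 1]
    - [0, 0, 0, 0, 0, -0.034, 1]
    - [0, 0, 0, 0.015, 0.0013, -0.034, 1]
    - [0, 0, 0, 0.03, 0.0026, -0.034, 1]
    - [0, 0, 0, 0.04, 0.0035, -0.034, 1]
    - [0, 0, 0, 0.05, 0.0044, -0.034, 1]
    - [0, 0, 0, 0.05, 0.0044, -0.034, 1]

```text
clock: 5.97
tool_pos: [0.5323, 0.1396, 0.0974]
eef_rot: [3.141, -0.003, 0.294]
ft_force: [-0.2, -0.3, -1.5]
gripper_width: 0.0336
gripper_force: 60.0
```

Call:
drive_tool:
  motion:
    - [0, 0, 0, 0.015, 0.0013, -0.001, 1]
    - [0, 0, 0, 0.03, 0.0026, -0.001, 1]
    - [0, 0, 0, 0.045, 0.004, -0.001, 1]
    - [0, 0, 0, 0.06, 0.0053, -0.001, 1]
    - [0, 0, 0, 0.075, 0.0066, -0.001, 1]
    - [0, 0, 0, 0.09, 0.008, -0.001, 1]
    - [0, 0, 0, 0.1, 0.0088, -0.001, 1]
    - [0, 0, 0, 0.1, 0.0088, -0.001, 1]

```text
clock: 6.63
tool_pos: [0.6312, 0.1483, 0.0958]
eef_rot: [3.141, -0.002, 0.294]
ft_force: [-1.6, -0.7, -0.9]
gripper_width: 0.0337
gripper_force: 60.0
```

Clear so far. I'll creep on until it touches the back board.

Call:
drive_tool:
  motion:
    - [0, 0, 0, 0.002, 0.0002, 0, 1]
    - [0, 0, 0, 0.004, 0.0004, 0, 1]
    - [0, 0, 0, 0.006, 0.0005, 0, 1]
    - [0, 0, 0, 0.008, 0.0007, 0, 1]
    - [0, 0, 0, 0.008, 0.0007, 0, 1]

```text
clock: 7.05
tool_pos: [0.6374, 0.149, 0.0949]
eef_rot: [3.142, -0.0, 0.294]
ft_force: [0.9, 0.5, -0.7]
gripper_width: 0.0331
gripper_force: 60.0
```

Call:
drive_tool:
  motion:
    - [0, 0, 0, 0.002, 0.0002, 0, 1]
    - [0, 0, 0, 0.003, 0.0003, -0.001, 1]
    - [0, 0, 0, 0.003, 0.0003, -0.002, 1]
    - [0, 0, 0, 0.003, 0.0003, -0.003, 1]
    - [0, 0, 0, 0.003, 0.0003, -0.003, 1]

```text
clock: 7.47
tool_pos: [0.6407, 0.1493, 0.0923]
eef_rot: [3.141, -0.001, 0.294]
ft_force: [-1.5, 0.1, 2.1]
gripper_width: 0.0333
gripper_force: 60.4
```

Call:
drive_tool:
  motion:
    - [0, 0, 0, 0.001, 0.0001, 0, 1]
    - [0, 0, 0, 0.002, 0.0002, 0, 1]
    - [0, 0, 0, 0.002, 0.0002, 0, 1]

```text
clock: 7.72
tool_pos: [0.6425, 0.1497, 0.0923]
eef_rot: [-3.141, -0.0, 0.294]
ft_force: [-1.8, 0.6, 4.6]
gripper_width: 0.0336
gripper_force: 60.6
```

It is at the modelled home with its foot on the base. I'll release, rise clear and look.

Call:
drive_tool:
  motion:
    - [0, 0, 0, 0, 0, 0, 0.4]
    - [0, 0, 0, 0, 0, 0, 0]
    - [0, 0, 0, 0, 0, 0, -0.5]
    - [0, 0, 0, 0, 0, 0, -1]
    - [0, 0, 0, 0, 0, 0, -1]
    - [0, 0, 0, 0, 0, 0, -1]
    - [0, 0, 0, 0, 0, 0, -1]
    - [0, 0, 0, 0, 0, 0, -1]

```text
clock: 8.38
tool_pos: [0.6423, 0.1494, 0.0916]
eef_rot: [-3.142, 0.0, 0.294]
ft_force: [0.5, -0.8, -0.1]
gripper_width: 0.0852
gripper_force: 0.0
```

Call:
drive_tool:
  motion:
    - [0, 0, 0, 0, 0, 0.01, -1]
    - [0, 0, 0, 0, 0, 0.03, -1]
    - [0, 0, 0, 0, 0, 0.06, -1]
    - [0, 0, 0, 0, 0, 0.09, -1]
    - [0, 0, 0, 0, 0, 0.12, -1]
    - [0, 0, 0, 0, -0.03, 0.14, -1]
    - [0, 0, 0, 0, -0.07, 0.14, -1]
    - [0, 0, 0, 0, -0.11, 0.14, -1]

```text
clock: 9.05
tool_pos: [0.6435, 0.0392, 0.2354]
eef_rot: [3.139, -0.005, 0.297]
ft_force: [-0.1, -0.0, 0.7]
gripper_width: 0.0855
gripper_force: 0.0
```

Call:
drive_tool:
  motion:
    - [0, 0, 0, 0, -0.04, 0, -1]
    - [0, 0, 0, 0, -0.08, 0, -1]
    - [0, 0, 0, 0, -0.12, 0, -1]
    - [0, 0, 0, 0, -0.12, 0, -1]

```text
clock: 9.38
tool_pos: [0.6422, -0.0882, 0.2327]
eef_rot: [3.138, -0.0, 0.287]
ft_force: [0.1, -0.1, 0.1]
gripper_width: 0.0854
gripper_force: 0.0
```

Run:
```python
from h import *
snap('top','t3.png');snap('side','s3.png')
a=cv2.imread('pics/t3.png')[140:340,250:450]; b=cv2.imread('pics/s3.png')[100:300,250:450]
cv2.imwrite('pics/c6.png',cv2.resize(np.hstack([a,b]),(800,400),interpolation=3))
s=state();print(s['tool_pos'],s['ft_force'])
for f in ('t3','s3'): print(proj(f,[.642,.15,.126]),proj(f,[.642,.15,.06]))
```

```text
[ 0.64230375 -0.08245341  0.23240652] [-0.36392017  0.06256866 -0.04670038]
[393.26079191 173.8398656 ] [388.1323083  187.85318263]
[338.37776616 138.04948857] [338.13031206 163.35364216]
```

View pics/c6.png

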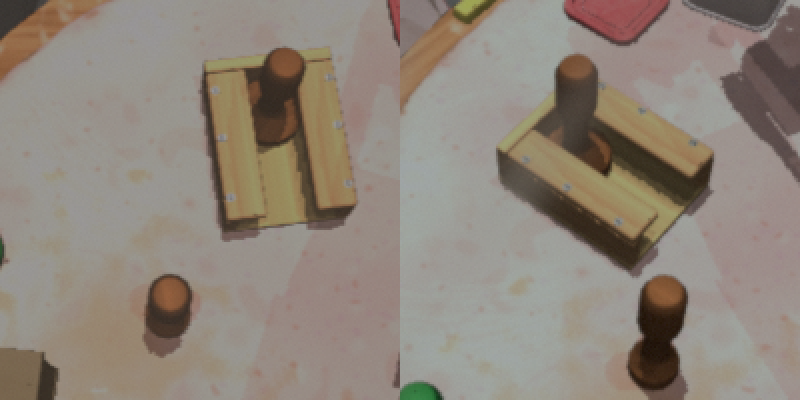

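The tamper stands upright in the slot at the back board. Its head is at top (392,173), where (393,174) was predicted, with the foot beneath both lips. The narrow tamper has not moved.

```bash
python3 -c "
from cell import *
print(close_job())"
```

```text
the job is handed in; nothing more can be done
None
```

The broad-footed tamper is upright in the rack with its foot under both lips at the back board, released; the narrow one wasn't touched, and the job is handed in at about 9.5 s, with no verdict returned.

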